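# Roll the steel column into its V-block and seat it against the stop

## Task

Push the steel column lying on the bench with your fingertips so that it rolls on its side across the bench, up the ramp of the aluminium V-block and down into the groove. Then push on its end at the groove's open end so that it slides along the groove until its other end rests against the brass stop, and take the hand away. Do not pinch, lift or tip the column, and leave the bottles, bung, timer and pen where they are.

Things in the scene. Friction and masses are not known exactly. Their poses are not given: they have to be found in the camera images.
- column: Polished steel bar, 40 mm diameter, 160 mm long, 0.3 to 0.55 kg, with blue 36 mm caps on the last 12 mm of each end. Origin in its middle; y along the bar (flat end faces at y = +-80 mm), x and z turn as it rolls. Starts flat on the bench, 155 to 190 mm before the groove on the ramp side, within 9 degrees of parallel. Rolls easily, soon stops when no longer pushed; slides on fingers (friction about 0.22).
- v_block: Aluminium V-block, fixed. Origin on the bench below the groove's bottom; the groove runs along y from -75 mm (open end) to +55 (brass stop). Along +x: ramp from bench level at x = -83 up to 15 mm height at -26.5, flat to -22.5, near face falls at 30 degrees to the bottom (x = 0, 2 mm up), far face rises at 60 degrees to 46 mm height at 25, back at 36. Its y points away from the robot, its x to the right, within 0.2 rad.
- stop (a point): Centre of the inner face of the brass stop plate (x -34 to +36 mm, 50 mm high, 8 mm thick) at the groove's +y end; fixed on the block at (1, 55, 25) mm in its frame, axes as the block's.
- seat (a point): Where the column's middle lies when fully seated: on both faces of the groove, one end face against the brass stop. Fixed on the block at (-7.3, -25, 29.3) mm in its frame, axes as the block's. The column's other end then overhangs the groove's open end by 30 mm.
- dropper_a: Bystander, to be left alone: small amber dropper bottle with black cap and rubber teat, 33 mm across, 107 high. Origin: centre of its underside.
- sample_bottle: Bystander, to be left alone: squat clear glass sample bottle, 58 mm across, 103 high. Origin: centre of its underside.
- rubber_bung_a: Bystander, to be left alone: red rubber bung, 32 mm across, 26 high. Origin: centre of its underside.
- lab_timer: Bystander, to be left alone: flat white timer lying on its back, 66x60x18 mm. Origin: centre of its underside.
- marker: Bystander, to be left alone: marker pen with red cap lying flat, 17x135x16 mm, along its y. Origin: centre of its underside.
Not all that is in view belongs to the job. Of the things that look like the column, the larger one is meant.

How it is judged (in metres and radians):
On the way, in this order (a step that is already met when the one before it is completed fails the run):
1. the column has rolled about half a turn on the bench (not dragged or carried) (angle between column's own z axis and vertical above 2.4 rad and height (world z) of column below 0.03 m), for 0.05 s.
2. the column lies in the groove, down on both faces, not yet against the stop or just so (x of column in the frame of seat between -0.005 and 0.005 m and z of column in the frame of seat between -0.005 and 0.005 m), for 0.2 s.
At the end, for the whole second after the job is handed in: The column rests in the groove on both faces (middle within 4 mm of its seat across and in height), parallel to it within 0.05 rad, its end against the brass stop within 4 mm, at rest (x of column in the frame of seat between -0.004 and 0.004 m and z of column in the frame of seat between -0.004 and 0.004 m and y of column in the frame of seat between -0.004 and 0.004 m and angle between the y axis of column and the y axis of v_block, either way round below 0.05 rad and linear speed of column below 0.01 m/s and angular speed of column below 0.2 rad/s); the robot touches nothing.
It fails at once if the column is lifted (its middle more than 50 mm above the bench) (height (world z) of column above 0.05 m).
It fails at once if the column is tipped up by more than 0.2 rad (angle between column's own y axis and vertical below 1.37 rad or angle between column's own y axis and vertical above 1.77 rad).
It fails at once if the column is rolled off the bench (height (world z) of column below 0 m).
It fails at once if a bottle, the bung, the timer or the pen is moved by more than 15 mm (distance of any of dropper_a, sample_bottle, rubber_bung_a, lab_timer, marker from where it was at the start of the episode above 0.015 m).
It also fails if it takes over 64 s, if anything falls off the work surface, if the arm or the gripper's body presses on something with over 40 N, if the wrist force passes 120 N, or if a joint passes its speed limit or range.

## Robot

A 6-joint arm with a two-finger parallel gripper is mounted at the origin on a cart in front of the work surface, level with it; the furniture and walls round the work are solid. World frame = base frame: x ahead of the robot, y to its left, z up, the work surface at z = 0. Lengths are in mm, angles in rad, forces in N, time in s.
With the tool pointing down it reaches from about 250 to 800 mm from the base axis. Payload 3.9 kg.
Tool frame: the origin (TCP) lies between the finger pads; the fingertips stand 17 mm ahead of it and the grasp point (between the pads) lies 2 mm behind it; z points along the fingers, y is the direction in which the jaws open and shut (so a half turn about z gives the same grasp; the last joint's range is limited). The gripper opens to 85 mm and grips with 20 to 120 N. Pads are 22 mm wide; open, the fingers measure 114 mm over their backs; the gripper's body (76 mm by 85 mm) begins 54 mm behind the grasp point. The pads swing forward as they close: fully open they stand 13 mm farther back than shut.
Start: joints at [-1.23, 0.26, -0.138, 1.173, 0, 1.571], TCP at [175.472, -494.798, 248.304] pointing down, gripper open.
Joint ranges: [-2.78, 2.78], [-0.83, 1.72], [-1.28, 1.37], [-1.9, 2.12], [-1.57, 1.48], [-3.14, 3.14]. Speed limits (rad/s): [2.57, 2.57, 3.14, 3.14, 3.14, 3.14].

## Interface

Orientations are given as [roll, pitch, yaw] about the fixed x, y, z axes, in that order (R = Rz(yaw) Ry(pitch) Rx(roll)).
In Python, from station import arm gives the robot as it stands.
- The arm moves only by the shell command python3 -m handwheel 'ROWS' [FORCE]. ROWS is JSON, a list of rows, each a list of 3 entries, a list of its own where there are three numbers: the shift along the world's x, y, z in units of 60 mm (1.0 is 60 mm), then the turn, a rotation vector about the world's x, y, z in units of 6 degrees (1.0 is 6 degrees), then the opening in per cent of the stroke, from 0 (shut) to 100 (fully open). In form: [[[x, y, z], [ax, ay, az], gripper], ...]. A call has 1 to 5 rows; each row shifts and turns the commanded pose from where the row before left it; what a row does not reach is not made up. A row lasts 1/8 s, in which the tool goes at most 62.5 mm and 10.7 degrees, less where a joint would pass 70% of its speed; a pose out of reach is approached as far as the arm can. A call is refused whole if a number of a shift passes 1 or a number of a turn 1, either way. A call with a gripper value outside its range is refused whole. The fingers move at their own pace and stop on an object; FORCE is the grip in N (left out, the last holds). Time passes only in rows, so rows that do not move let the fingers close. It gives the time, the measured TCP pose, the force and the opening at its end, in the units of the state.
- arm.get_obs(): the state, without advancing time (a new reading comes with each control period).
- arm.get_image(name): name is "scene" or "top" or "wrist"; returns the picture (420x560x3 uint8, red, green, blue); there is no depth.
- arm.camera_model(name): a dict with "fx", "fy", "cx", "cy" (pixels), "extrinsics" (4x4, takes a point from camera to world coordinates). Camera axes: x right, y up, looking along -z (the intrinsics and any distortion apply to the point x, -y, -z); pixel columns grow to the right and rows downward; lengths in mm; the calibration is good to about 2 mm. A picture is of the moment at which its call begins: read the wrist's pose just before it. camera_model takes no time and is no camera call; for the wrist camera it gives the pose at the moment of the call.
- arm.close_job(): hands the job in, once; it reports no verdict.
The state is a dict: "clock": time; "q": joint angles; "dq": joint speeds; "joint_efforts": joint torques, N m; "position": TCP position; "tcp_rot": TCP orientation; "force": force on the tool from outside, world axes, zero at the start; "wrist_torque": the same for the moment, N m; "grip_width": finger opening in mm.
Only numpy, scipy, OpenCV 4.12 (cv2) and the standard library are available. Lean on these libraries where they do the work, as an engineer would, in place of code of your own. Each camera call takes 0.05 s, during which the arm holds its last target.

## Working session

There is one attempt and no reset: what is moved stays moved. The work goes in short steps, Python scripts to look and compute and a shell command to move; the robot and the scene stay as the last step left them, time stands still between calls to the robot, and variables do not carry over. Pictures are saved under pics/ and viewed, and the job is handed in when it is done.

```bash
mkdir -p pics; ls
python3 - <<'E'
from station import arm
import cv2
for n in ["scene","top","wrist"]:
    m=arm.camera_model(n); print(n,m)
    cv2.imwrite(f"pics/{n}0.png",arm.get_image(n)[:,:,::-1])
print(arm.get_obs())
E
```

```text
pics
scene {'fx': 539.8728945908916, 'fy': 539.8728945908916, 'cx': 282.42670249601593, 'cy': 216.3679376695832, 'extrinsics': array([[-7.89923159e-01,  4.26537741e-01, -4.40553015e-01,
         6.17031208e+00],
       [-6.12969567e-01, -5.69190289e-01,  5.47987888e-01,
         5.28501299e+02],
       [-1.70209822e-02,  7.02913914e-01,  7.11071245e-01,
         9.40230394e+02],
       [ 0.00000000e+00,  0.00000000e+00,  0.00000000e+00,
         1.00000000e+00]])}
top {'fx': 393.1603204008096, 'fy': 393.1603204008096, 'cx': 278.6186600332353, 'cy': 209.53467374309565, 'extrinsics': array([[ 6.19492482e-03,  9.83351664e-01, -1.81607068e-01,
         3.71606925e+02],
       [-9.99963115e-01,  5.01137262e-03, -6.97525011e-03,
        -1.51108901e+02],
       [-5.94902312e-03,  1.81643581e-01,  9.83346439e-01,
         1.10663387e+03],
       [ 0.00000000e+00,  0.00000000e+00,  0.00000000e+00,
         1.00000000e+00]])}
wrist {'fx': 301.44737934050124, 'fy': 301.44737934050124, 'cx': 278.5743493265012, 'cy': 213.71772553328105, 'extrinsics': array([[ 3.34467056e-01,  9.09170316e-01,  2.
[... 261 characters left out ...]
00e+00,
         1.00000000e+00]])}
{'clock': 0.15, 'q': array([-1.23000734e+00,  2.60564994e-01, -1.39091836e-01,  1.17272275e+00,
        4.12198152e-06,  1.57081035e+00]), 'dq': array([ 0.00049606, -0.00277446,  0.0043716 ,  0.00078951,  0.00115065,
       -0.00073497]), 'joint_efforts': array([ 5.50858076e-04, -4.06006265e+01,  2.54166716e+01,  1.26897937e-02,
        9.72688963e-05, -1.91776344e-06]), 'position': array([ 175.29977716, -494.32084223,  247.63217221]), 'tcp_rot': array([-3.14000940e+00, -4.09977873e-06,  3.40774962e-01]), 'force': array([ 0.33861162, -0.65927957,  0.17068618]), 'wrist_torque': array([-0.03218182, -0.04353713,  0.01515501]), 'grip_width': 85.30025414797542}
```

View pics/top0.png

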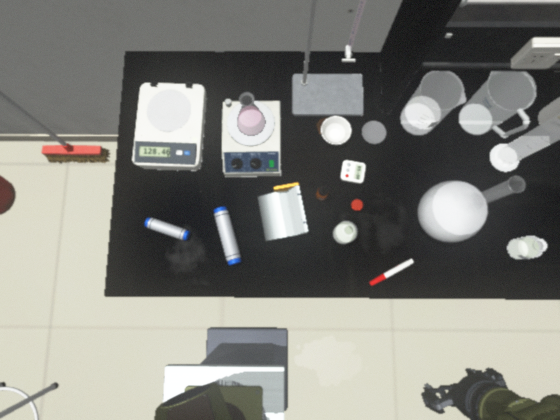

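View pics/scene0.png

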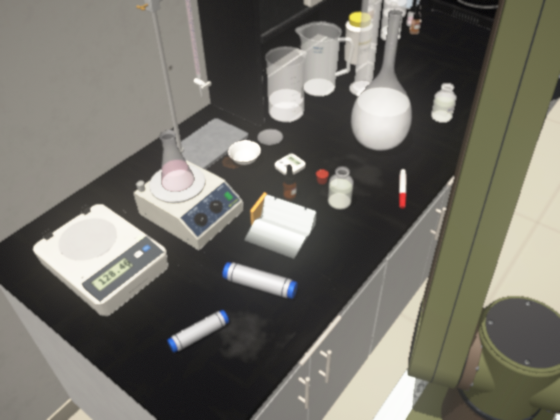

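Run:
```python
import cv2
i=cv2.imread("pics/top0.png"); cv2.imwrite("pics/topc.png",cv2.resize(i[100:300,160:400],None,fx=3.3,fy=3,interpolation=cv2.INTER_CUBIC)[:600,:800])
```

```text
(no output)
```

View pics/topc.png

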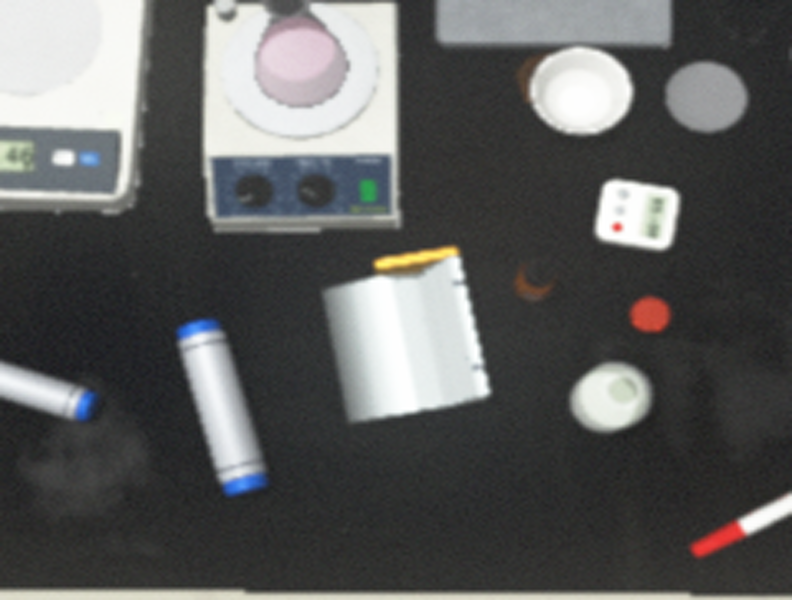

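Run:
```python
import cv2
i=cv2.imread("pics/scene0.png"); cv2.imwrite("pics/scenec.png",cv2.resize(i[180:330,200:360],None,fx=4,fy=4,interpolation=cv2.INTER_CUBIC))
```

```text
(no output)
```

View pics/scenec.png

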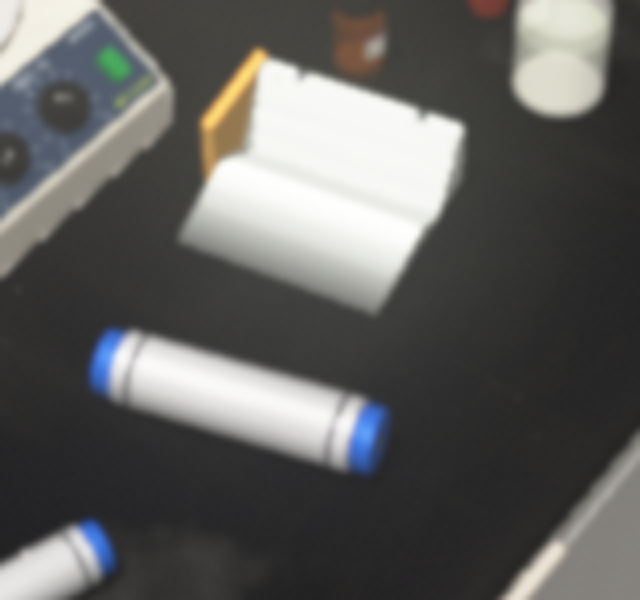

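```bash
cat > h.py <<'E'
import numpy as np
from scipy.optimize import least_squares
def ray(m,u,v):
    E=m["extrinsics"]; d=np.array([(u-m["cx"])/m["fx"],-(v-m["cy"])/m["fy"],-1.0])
    return E[:3,3],E[:3,:3]@d
def onz(m,u,v,z):
    o,d=ray(m,u,v); return o+d*(z-o[2])/d[2]
def proj(m,P):
    E=m["extrinsics"]; p=(np.atleast_2d(P)-E[:3,3])@E[:3,:3]
    return np.stack([m["cx"]+m["fx"]*p[:,0]/-p[:,2], m["cy"]-m["fy"]*p[:,1]/-p[:,2]],1)
def b2w(b,P):
    P=np.atleast_2d(P).astype(float);c,s=np.cos(b[2]),np.sin(b[2])
    return np.stack([b[0]+c*P[:,0]-s*P[:,1],b[1]+s*P[:,0]+c*P[:,1],P[:,2]],1)
def w2b(b,P):
    P=np.atleast_2d(P).astype(float);c,s=np.cos(b[2]),np.sin(b[2]);d=P[:,:2]-b[:2]
    return np.stack([c*d[:,0]+s*d[:,1],-s*d[:,0]+c*d[:,1],P[:,2]],1)
E
python3 - <<'E'
from h import *
from station import arm
T=arm.camera_model("top");S=arm.camera_model("scene")
tc=lambda u,v:(u/3.3+160,v/3+100); sc=lambda u,v:(u/4+200,v/4+180)
for p in [(325,291),(349,422)]: print("ramp top",onz(T,*tc(*p),0))
for p in [(180,240),(376,314)]: print("ramp scene",onz(S,*sc(*p),0))
for p in [(490,395),]: print("back top",onz(T,*tc(*p),46))
for p in [(463,125)]: print("back sc",onz(S,*sc(*p),46))
for p in [(198.5,325),(245,489)]: print("col top",onz(T,*tc(*p),20))
for p in [(101,361),(373,438)]: print("col sc",onz(S,*sc(*p),20))
obs=[(T,tc(325,291),(-83,55,0)),(T,tc(349,422),(-83,-75,0)),(T,tc(490,395),(36,-75,46)),(S,sc(180,240),(-83,55,0)),(S,sc(376,314),(-83,-75,0)),(S,sc(463,125),(36,-75,46))]
f=lambda b:np.concatenate([proj(m,b2w(b,P))[0]-uv for m,uv,P in obs])
r=least_squares(f,[360,-165,-1.5]);print(r.x,r.fun.reshape(-1,2).round(1))
E
```

```text
ramp top [612.40042321 -85.04121599   0.        ]
ramp top [ 486.46952302 -107.5226124     0.        ]
ramp scene [611.24491567 -81.56847725   0.        ]
ramp scene [ 485.10270126 -105.49291482    0.        ]
back top [ 506.82099077 -225.01908956   46.        ]
back sc [ 507.93110862 -220.92060118   46.        ]
col top [574.88933793  21.19290415  20.        ]
col top [422.50237869 -22.57354136  20.        ]
col sc [574.82302668  25.23299883  20.        ]
col sc [424.78437661 -22.71852894  20.        ]
[ 574.37751153 -174.3938284    -1.38497216] [[-0.8 -0.2]
 [-0.3  0.4]
 [-0.5 -0.2]
 [-0.3 -0.6]
 [ 0.2 -0.4]
 [ 0.9 -0.5]]
```

Two things look like the column: the bar at top-view pixel (228,235) with blue caps and the one at (167,229). In the crops the first is clearly longer and thicker (about 160 mm), and it lies roughly parallel to the ramp side of the block, so that is the one. The block groove is at about (574,-174) mm.

```bash
python3 -m handwheel '[[[0.35,0.6,0],[0,0,0.97],100],[[0.35,0.6,0],[0,0,0.97],100],[[0.35,0.6,0],[0,0,0.97],100],[[0.35,0.6,0],[0,0,0.97],100],[[0.35,0.6,0],[0,0,0.97],100]]'
python3 -m handwheel '[[[0.35,0.6,0],[0,0,0.97],100],[[0.35,0.6,0],[0,0,0.97],100],[[0.35,0.6,0],[0,0,0.97],100],[[0.35,0.6,0],[0,0,0.97],100],[[0.35,0.6,0],[0,0,0.97],100]]'
python3 -m handwheel '[[[0.35,0.6,-0.4],[0,0,0.97],100],[[0.35,0.6,-0.4],[0,0,0.97],100],[[0.35,0.6,-0.4],[0,0,0.97],100],[[0.35,0.6,-0.4],[0,0,0.97],100],[[0.35,0.6,-0.4],[0,0,0.97],100]]'
python3 - <<'E'
from station import arm
import cv2
for n in ["scene","top","wrist"]:
    cv2.imwrite(f"pics/{n}1.png",arm.get_image(n)[:,:,::-1])
o=arm.get_obs();print(o['position'],o['tcp_rot'],o['q'])
E
```

```text
clock: 0.78
position: [280.8, -313.5, 248.1]
tcp_rot: [-3.141, -0.0, 0.852]
force: [0.2, -1.5, -0.3]
grip_width: 85.3
clock: 1.4
position: [385.8, -133.5, 248.2]
tcp_rot: [-3.142, 0.0, 1.36]
force: [0.7, -0.3, 0.3]
grip_width: 85.6
clock: 2.02
position: [490.9, 46.5, 127.4]
tcp_rot: [-3.141, 0.0, 1.868]
force: [1.6, -0.7, 0.8]
grip_width: 85.4
[490.01377529  46.51858459 126.74164925] [-3.13861115e+00 -5.41129130e-04  1.86712541e+00] [ 9.46908314e-02  2.93775177e-01 -4.29828028e-01  8.50222591e-01
 -6.69545698e-05  1.36915737e+00]
```

View pics/wrist1.png

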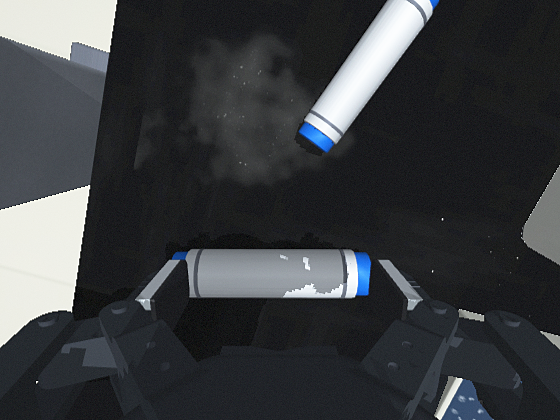

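View pics/scene1.png

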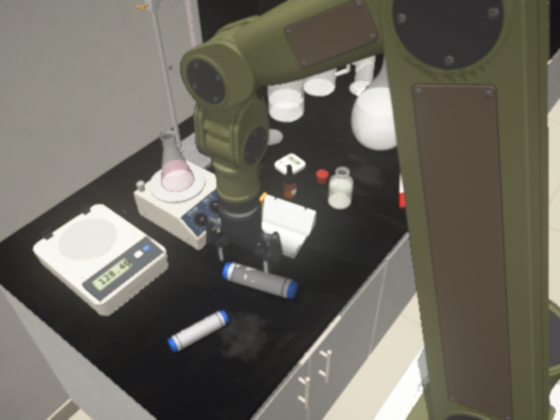

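Run:
```python
from h import *
from station import arm
W=arm.camera_model("wrist");o=arm.get_obs()
a=np.array([575,23,20.]);b=np.array([423.6,-22.6,20])
print(proj(W,[a,b]).round(1))
print(onz(W,370,274,20),onz(W,176,256,38-2))
from scipy.spatial.transform import Rotation as R
M=R.from_euler('xyz',o['tcp_rot']).as_matrix()
for y in (-43,43,-57,57):
  for z in (-10,4,17): print(y,z,proj(W,[o['position']+M@np.array([-11,y,z]),o['position']+M@np.array([11,y,z])]).round(0).tolist())
```

```text
[[366.1 270.4]
 [178.6 269.4]]
[579.40412602  20.83710263  20.        ] [422.63229045  -3.00325067  36.        ]
-43 -10 [[178.0, 312.0], [174.0, 266.0]]
-43 4 [[187.0, 295.0], [184.0, 253.0]]
-43 17 [[195.0, 282.0], [192.0, 243.0]]
43 -10 [[374.0, 312.0], [379.0, 266.0]]
43 4 [[365.0, 295.0], [369.0, 253.0]]
43 17 [[359.0, 282.0], [362.0, 243.0]]
-57 -10 [[146.0, 312.0], [140.0, 266.0]]
-57 4 [[159.0, 295.0], [154.0, 253.0]]
-57 17 [[168.0, 282.0], [164.0, 243.0]]
57 -10 [[406.0, 312.0], [412.0, 266.0]]
57 4 [[394.0, 295.0], [399.0, 253.0]]
57 17 [[385.0, 283.0], [389.0, 243.0]]
```

Run:
```python
import cv2
i=cv2.imread("pics/wrist1.png"); cv2.imwrite("pics/wristc.png",cv2.resize(i[230:330,100:460],None,fx=2.2,fy=4,interpolation=cv2.INTER_CUBIC))
```

```text
(no output)
```

View pics/wristc.png

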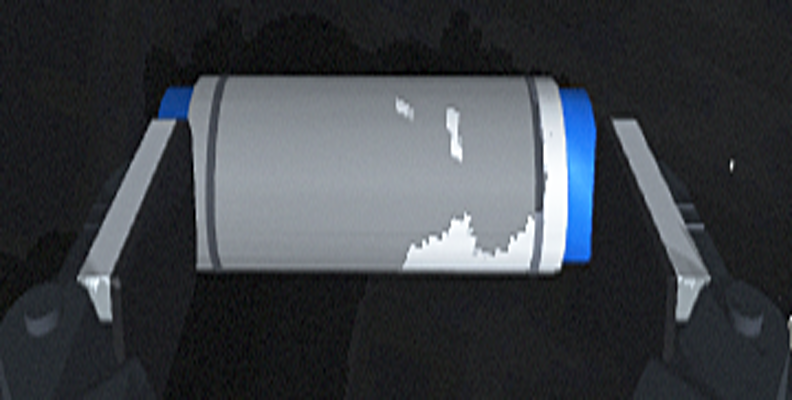

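```bash
python3 -m handwheel '[[[0,0,-0.7],[0,0,0],100],[[0,0,-0.7],[0,0,0],100],[[0,0,-0.35],[0,0,0],100],[[0,0,-0.13],[0,0,0],100],[[0,0,0],[0,0,0],100]]'
python3 - <<'E'
from station import arm
import cv2
for n in ["scene","wrist"]:
    cv2.imwrite(f"pics/{n}2.png",arm.get_image(n)[:,:,::-1])
i=cv2.imread("pics/scene2.png"); cv2.imwrite("pics/scene2c.png",cv2.resize(i[180:330,180:340],None,fx=4,fy=4,interpolation=cv2.INTER_CUBIC))
E
```

```text
clock: 2.8
position: [490.4, 44.7, 15.9]
tcp_rot: [-3.141, 0.0, 1.863]
force: [-0.5, 0.9, 0.0]
grip_width: 85.7
```

View pics/scene2c.png

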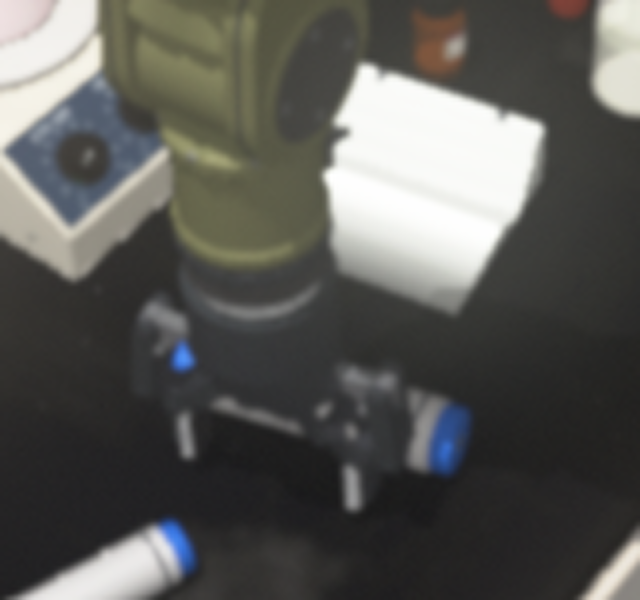

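View pics/wrist2.png

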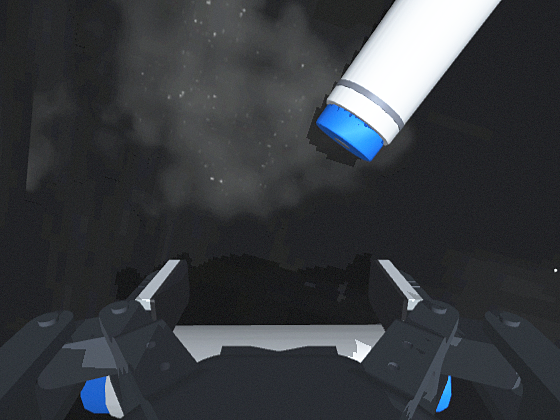

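```bash
python3 -m handwheel '[[[0,0,-0.06],[0,0,-0.53],100],[[0,0,0],[0,0,-0.53],100],[[0.028,-0.147,0],[0,0,0],100],[[0.028,-0.147,0],[0,0,0],100],[[0.028,-0.147,0],[0,0,0],100]]'
python3 -m handwheel '[[[0.028,-0.147,0],[0,0,0],100],[[0.028,-0.147,0],[0,0,0],100],[[0.028,-0.147,0],[0,0,0],100],[[0,0,0],[0,0,0],100]]'
python3 - <<'E'
from station import arm
import cv2
for n in ["scene","wrist"]:
    cv2.imwrite(f"pics/{n}3.png",arm.get_image(n)[:,:,::-1])
i=cv2.imread("pics/scene3.png"); cv2.imwrite("pics/scene3c.png",cv2.resize(i[180:330,180:340],None,fx=4,fy=4,interpolation=cv2.INTER_CUBIC))
o=arm.get_obs();print(o['position'],o['tcp_rot'])
E
```

```text
clock: 3.52
position: [495.9, 17.9, 12.2]
tcp_rot: [3.141, 0.0, 1.753]
force: [-0.5, -0.4, -0.0]
grip_width: 85.4
clock: 4.03
position: [500.7, -8.4, 11.9]
tcp_rot: [3.142, 0.0, 1.752]
force: [0.9, -0.2, -0.1]
grip_width: 85.6
[500.49238572  -7.80835589  11.83061477] [-3.14142358e+00 -1.45632600e-04  1.75319844e+00]
```

View pics/scene3c.png

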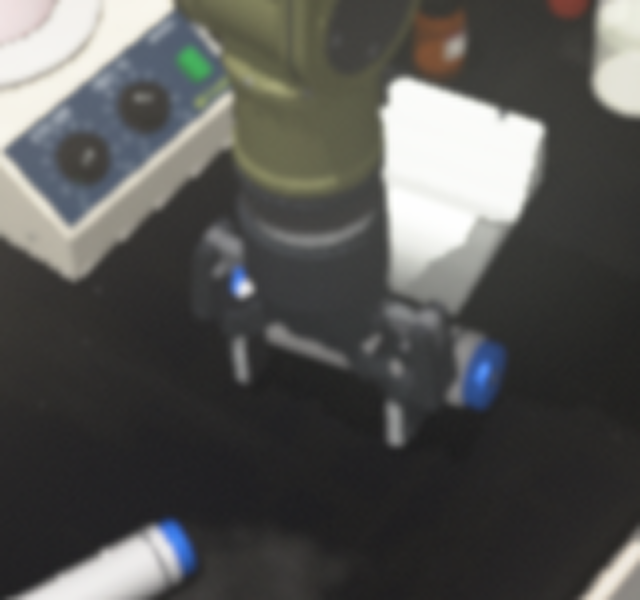

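View pics/wrist3.png

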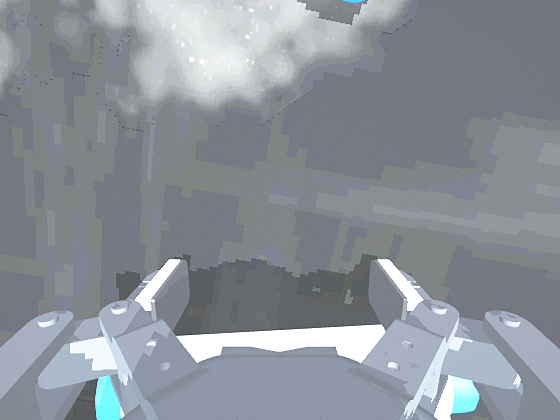

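Run:
```python
from h import *
from station import arm
import cv2
b=[574.4,-174.4,-1.385]
S=arm.camera_model("scene")
print(w2b(b,onz(S,485/4+180,375/4+180,20)))
cv2.imwrite("pics/top3.png",cv2.resize(arm.get_image("top")[100:300,160:360,::-1],None,fx=3,fy=3,interpolation=cv2.INTER_CUBIC))
```

```text
[[-131.06115482 -115.75095936   20.        ]]
```

View pics/top3.png

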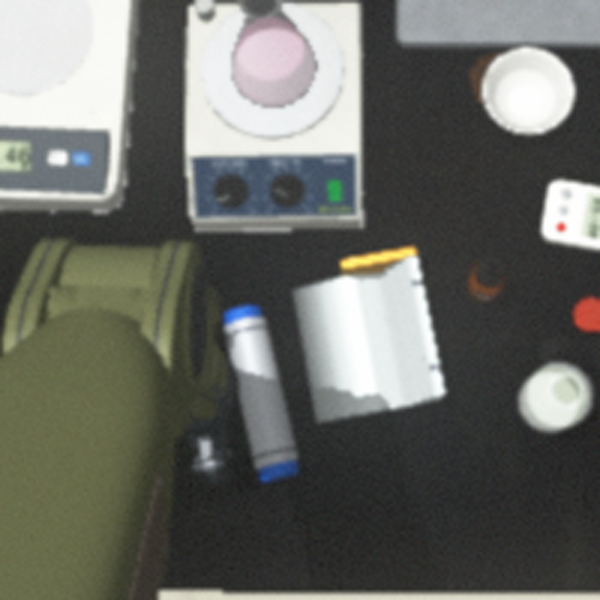

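Run:
```python
from h import *
from station import arm
b=[574.4,-174.4,-1.385]
T=arm.camera_model("top")
P=w2b(b,[onz(T,242/3+160,310/3+100,20),onz(T,278/3+160,473/3+100,20)]);print(P,P.mean(0),np.arctan2(P[1,0]-P[0,0],P[0,1]-P[1,1]))
```

```text
[[-132.98125544   40.39109386   20.        ]
 [-125.09291028 -115.93998377   20.        ]] [-129.03708286  -37.77444495   20.        ] 0.050416465893346266
```

```bash
python3 -m handwheel '[[[0.02,-0.108,0],[0,0,0],100],[[0.02,-0.108,0],[0,0,0],100],[[0.02,-0.108,0],[0,0,0],100],[[0.02,-0.108,0],[0,0,0],100],[[0.02,-0.108,0],[0,0,0],100]]'
python3 -m handwheel '[[[0.02,-0.108,0],[0,0,0],100],[[0.02,-0.108,0],[0,0,0],100],[[0.02,-0.108,0],[0,0,0],100],[[0,0,0],[0,0,0],100]]'
python3 - <<'E'
from h import *
from station import arm
import cv2
b=[574.4,-174.4,-1.385]
o=arm.get_obs();print(o['position'],w2b(b,o['position']),o['force'])
cv2.imwrite("pics/top4.png",cv2.resize(arm.get_image("top")[100:300,160:360,::-1],None,fx=3,fy=3,interpolation=cv2.INTER_CUBIC))
E
```

```text
clock: 4.8
position: [506.6, -40.7, 11.9]
tcp_rot: [3.142, 0.0, 1.753]
force: [-0.5, 1.0, 0.4]
grip_width: 85.2
clock: 5.3
position: [510.4, -60.1, 11.9]
tcp_rot: [3.141, 0.0, 1.753]
force: [-0.8, -1.5, -0.4]
grip_width: 85.6
[510.35900335 -60.10523178  11.93483438] [[-124.1579362   -41.8252337    11.93483438]] [-0.82975484 -1.45009423 -0.39403083]
```

View pics/top4.png

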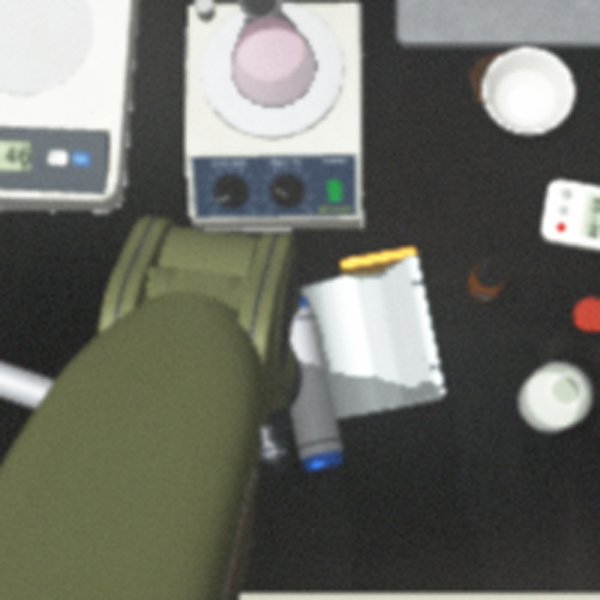

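```bash
python3 - <<'E'
from h import *
from station import arm
b=[574.4,-174.4,-1.385]
T=arm.camera_model("top")
print(w2b(b,[onz(T,u/3+160,v/3+100,20) for u,v in [(322,464),(340,448),(311,310)]]))
E
python3 - <<'E'
from station import arm
import cv2
cv2.imwrite("pics/wrist4.png",arm.get_image("wrist")[:,:,::-1])
i=arm.get_image("scene")[:,:,::-1]; cv2.imwrite("pics/scene4c.png",cv2.resize(i[180:330,180:340],None,fx=4,fy=4,interpolation=cv2.INTER_CUBIC))
E
```

```text
[[ -83.98482041 -115.07178335   20.        ]
 [ -65.15094754 -103.60408316   20.        ]
 [ -69.15084339   28.72330754   20.        ]]
```

View pics/scene4c.png

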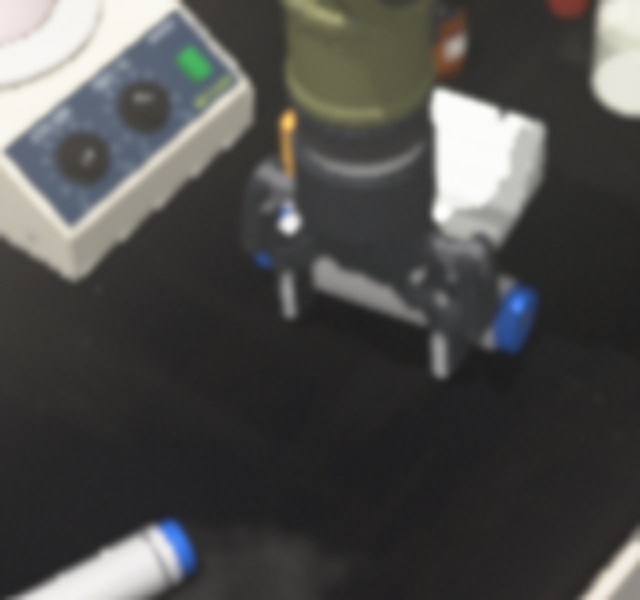

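View pics/wrist4.png

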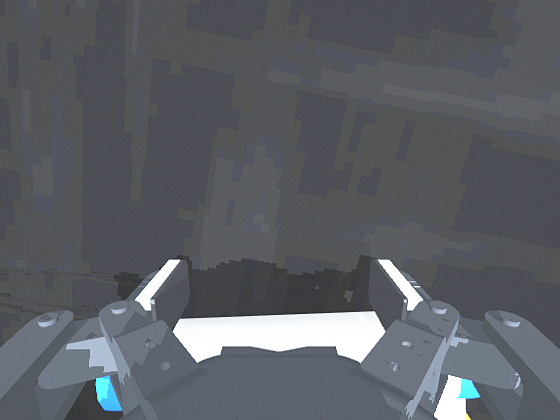

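```bash
python3 -m handwheel '[[[0.018,-0.098,0.02],[0,0,0],100],[[0.018,-0.098,0.02],[0,0,0],100],[[0.018,-0.098,0.027],[0,0,0],100],[[0.018,-0.098,0.027],[0,0,0],100],[[0.018,-0.098,0.027],[0,0,0],100]]'
python3 -m handwheel '[[[0.018,-0.098,0.027],[0,0,0],100],[[0.018,-0.098,0.027],[0,0,0],100],[[0.018,-0.098,0.027],[0,0,0],100],[[0,0,0],[0,0,0],100]]'
python3 - <<'E'
from h import *
from station import arm
import cv2
b=[574.4,-174.4,-1.385]
o=arm.get_obs();print(o['position'],w2b(b,o['position']),o['force'])
cv2.imwrite("pics/top5.png",cv2.resize(arm.get_image("top")[100:300,160:360,::-1],None,fx=3,fy=3,interpolation=cv2.INTER_CUBIC))
i=arm.get_image("scene")[:,:,::-1]; cv2.imwrite("pics/scene5c.png",cv2.resize(i[180:330,180:340],None,fx=4,fy=4,interpolation=cv2.INTER_CUBIC))
E
```

```text
clock: 6.08
position: [515.6, -89.3, 19.3]
tcp_rot: [-3.142, -0.0, 1.753]
force: [-0.4, 2.0, 1.2]
grip_width: 85.2
clock: 6.58
position: [519.2, -107.7, 24.2]
tcp_rot: [3.141, 0.002, 1.752]
force: [-0.1, 0.5, 0.3]
grip_width: 85.9
[ 519.1870866  -107.66412031   24.15428839] [[-75.78675706 -41.93460263  24.15428839]] [-0.05199931  0.5029527   0.28659113]
```

View pics/top5.png

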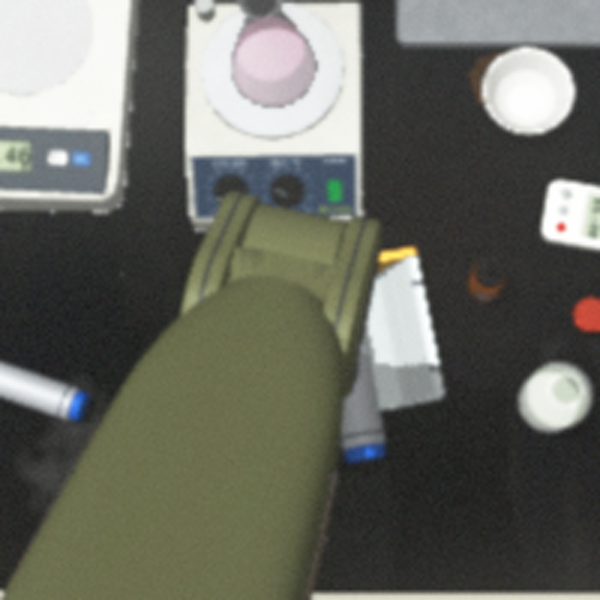

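View pics/scene5c.png

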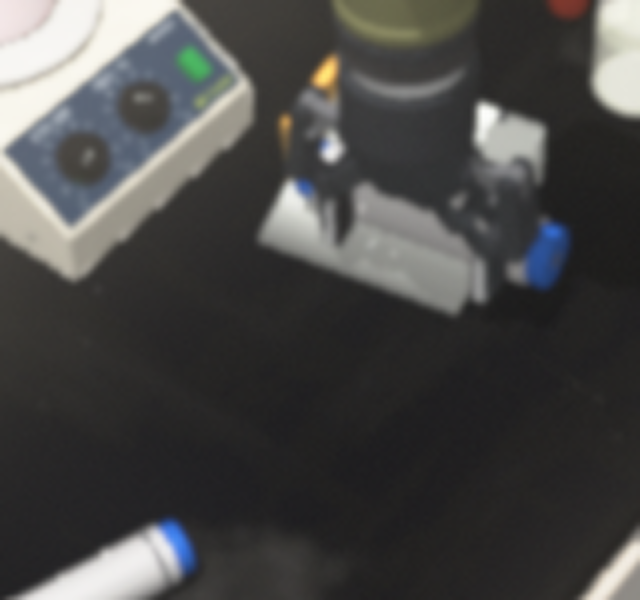

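Run:
```python
from h import *
from station import arm
import cv2
b=[574.4,-174.4,-1.385]
T=arm.camera_model("top");S=arm.camera_model("scene")
print(w2b(b,[onz(T,363/3+160,453/3+100,31),onz(T,382/3+160,437/3+100,31),onz(T,369/3+160,370/3+100,31),onz(S,549/4+180,256/4+180,31)]))
cv2.imwrite("pics/wrist5.png",arm.get_image("wrist")[:,:,::-1])
```

```text
[[ -45.31703031 -112.74633749   31.        ]
 [ -25.65795857 -101.53375777   31.        ]
 [ -26.16914302  -38.69748385   31.        ]
 [ -46.26453671 -114.70293021   31.        ]]
```

View pics/wrist5.png

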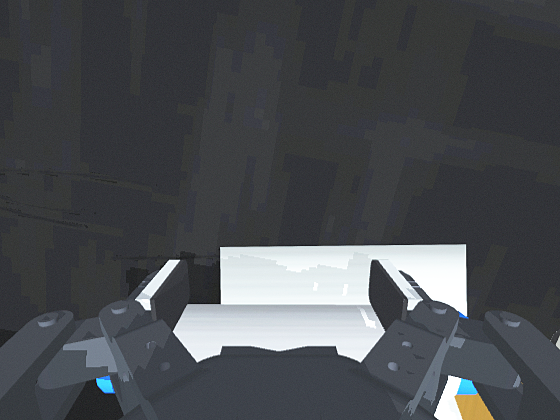

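```bash
python3 -m handwheel '[[[0.018,-0.098,0.027],[0,0,0],100],[[0.018,-0.098,0.027],[0,0,0],100],[[0.018,-0.098,0.02],[0,0,0],100],[[0.018,-0.098,0],[0,0,0],100],[[0.009,-0.05,0],[0,0,0],100]]'
python3 -m handwheel '[[[0,0,0],[0,0,0],100],[[0,0,0],[0,0,0],100],[[0,0,0],[0,0,0],100]]'
python3 - <<'E'
from h import *
from station import arm
import cv2
b=[574.4,-174.4,-1.385]
o=arm.get_obs();print(o['position'],w2b(b,o['position']),o['force'])
cv2.imwrite("pics/top6.png",cv2.resize(arm.get_image("top")[100:300,160:360,::-1],None,fx=3,fy=3,interpolation=cv2.INTER_CUBIC))
i=arm.get_image("scene")[:,:,::-1]; cv2.imwrite("pics/scene6c.png",cv2.resize(i[180:330,180:340],None,fx=4,fy=4,interpolation=cv2.INTER_CUBIC))
cv2.imwrite("pics/wrist6.png",arm.get_image("wrist")[:,:,::-1])
E
```

```text
clock: 7.35
position: [524.0, -134.1, 28.5]
tcp_rot: [3.141, 0.001, 1.753]
force: [0.0, 0.5, 0.5]
grip_width: 85.5
clock: 7.72
position: [523.6, -133.0, 28.4]
tcp_rot: [-3.141, -0.0, 1.754]
force: [0.4, -0.4, 0.1]
grip_width: 85.2
[ 523.55750837 -132.97428309   28.4258765 ] [[-50.10485134 -42.31492466  28.4258765 ]] [ 0.44797058 -0.43445918  0.13529183]
```

View pics/wrist6.png

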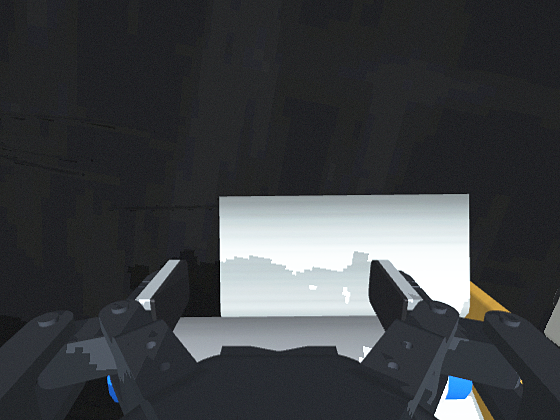

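View pics/scene6c.png

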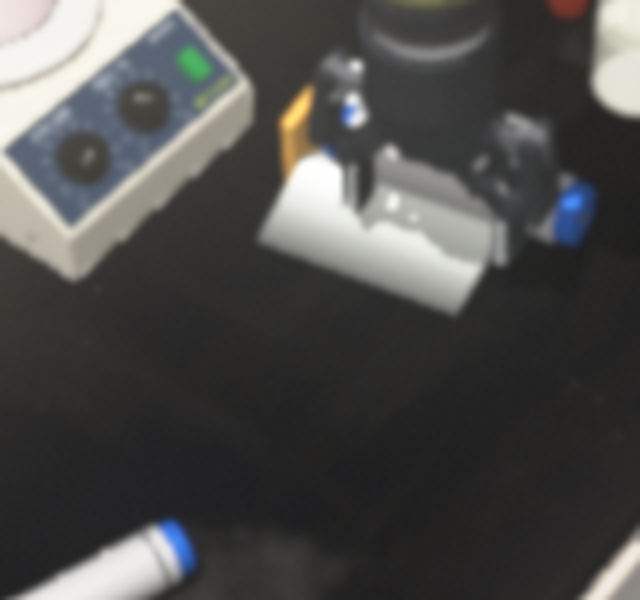

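View pics/top6.png

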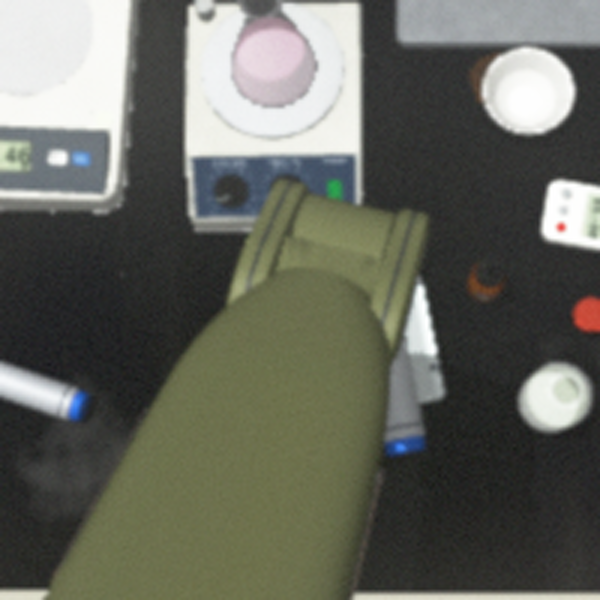

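Run:
```python
from h import *
from station import arm
b=[574.4,-174.4,-1.385]
T=arm.camera_model("top");S=arm.camera_model("scene")
for z in(29,34):print(w2b(b,[onz(T,405/3+160,447/3+100,z),onz(S,577/4+180,215/4+180,z)]))
```

```text
[[  -6.62476624 -114.08383104   29.        ]
 [  -8.84365742 -115.3021986    29.        ]]
[[  -6.87404982 -114.45926708   34.        ]
 [ -13.16160465 -117.02131128   34.        ]]
```

```bash
python3 -m handwheel '[[[-0.06,0.33,0],[0,0,0],100],[[0,0,0.5],[0,0,0],100],[[0,0,1],[0,0,0],100],[[-0.53,-0.46,0],[0,0,0],0],[[-0.53,-0.46,0],[0,0,0],0]]'
python3 -m handwheel '[[[-0.53,-0.46,0],[0,0,0],0],[[0,0,0],[0,0,0],0],[[0,0,0],[0,0,0],0],[[0,0,0],[0,0,0],0],[[0,0,0],[0,0,0],0]]'
python3 - <<'E'
from h import *
from station import arm
import cv2
b=[574.4,-174.4,-1.385]
o=arm.get_obs();print(o['position'],w2b(b,o['position']),o['force'],o['grip_width'])
cv2.imwrite("pics/top7.png",cv2.resize(arm.get_image("top")[100:300,160:360,::-1],None,fx=3,fy=3,interpolation=cv2.INTER_CUBIC))
i=arm.get_image("scene")[:,:,::-1]; cv2.imwrite("pics/scene7c.png",cv2.resize(i[170:320,200:360],None,fx=4,fy=4,interpolation=cv2.INTER_CUBIC))
cv2.imwrite("pics/wrist7.png",arm.get_image("wrist")[:,:,::-1])
E
```

```text
clock: 8.5
position: [456.5, -167.9, 119.4]
tcp_rot: [3.14, 0.001, 1.756]
force: [-0.3, -0.4, -0.9]
grip_width: 51.5
clock: 9.12
position: [425.4, -195.5, 118.4]
tcp_rot: [3.141, -0.0, 1.755]
force: [0.1, 0.6, -1.5]
grip_width: 0.5
[ 425.36205363 -195.50795812  118.40117015] [[  -6.78698392 -150.37217896  118.40117015]] [ 0.07094551  0.58508868 -1.45022862] 0.48079759286358653
```

View pics/wrist7.png

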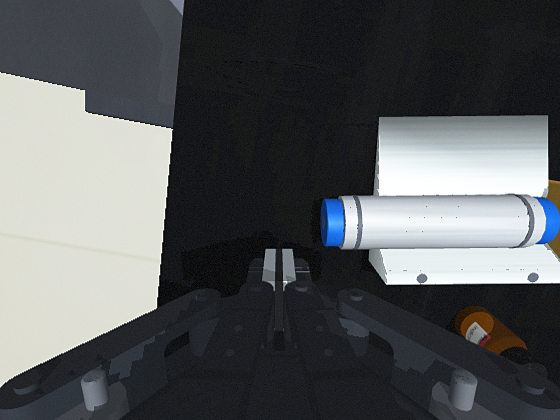

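View pics/scene7c.png

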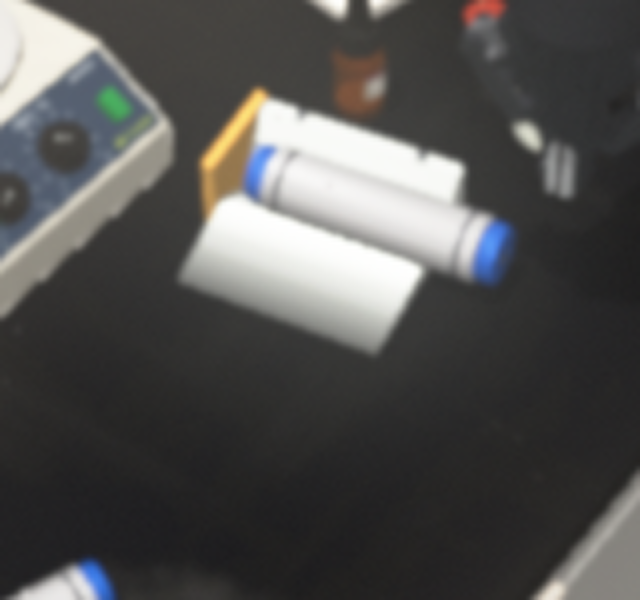

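View pics/top7.png

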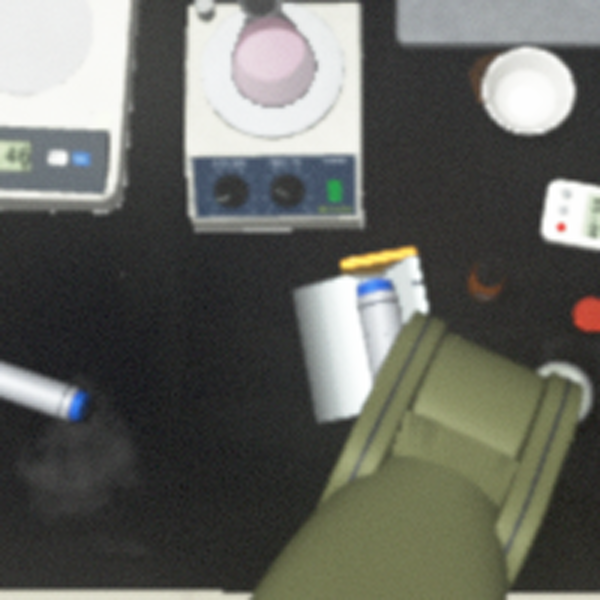

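```bash
python3 -m handwheel '[[[0,0,-0.7],[0,0,0],0],[[0,0,-0.5],[0,0,0],0],[[0,0,-0.22],[0,0,0],0],[[0.15,0.028,0],[0,0,0],0],[[0.15,0.028,0],[0,0,0],0]]'
python3 -m handwheel '[[[0.05,0.009,0],[0,0,0],0],[[0,0,0],[0,0,0],0]]'
python3 - <<'E'
from h import *
from station import arm
import cv2
b=[574.4,-174.4,-1.385]
o=arm.get_obs();print(o['position'],w2b(b,o['position']),o['force'])
i=arm.get_image("scene")[:,:,::-1]; cv2.imwrite("pics/scene8c.png",cv2.resize(i[170:320,200:360],None,fx=4,fy=4,interpolation=cv2.INTER_CUBIC))
cv2.imwrite("pics/wrist8.png",arm.get_image("wrist")[:,:,::-1])
E
```

```text
clock: 9.9
position: [444.5, -193.2, 34.3]
tcp_rot: [3.14, 0.001, 1.753]
force: [-2.4, 0.2, 1.1]
grip_width: 0.3
clock: 10.15
position: [446.8, -192.4, 34.0]
tcp_rot: [3.14, 0.001, 1.754]
force: [0.8, 0.6, -1.2]
grip_width: 0.0
[ 446.768916   -192.3871743    33.97340294] [[  -5.89958451 -128.75724036   33.97340294]] [ 0.78751158  0.61269528 -1.22513755]
```

View pics/wrist8.png

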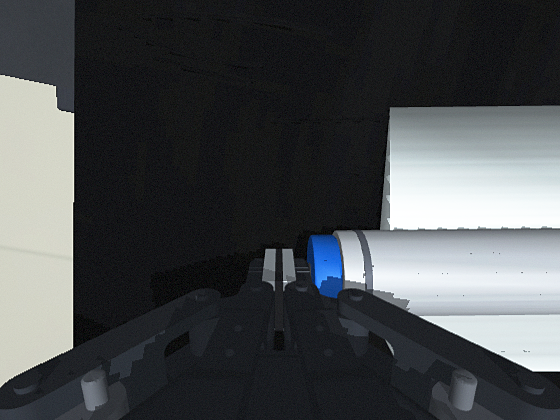

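View pics/scene8c.png

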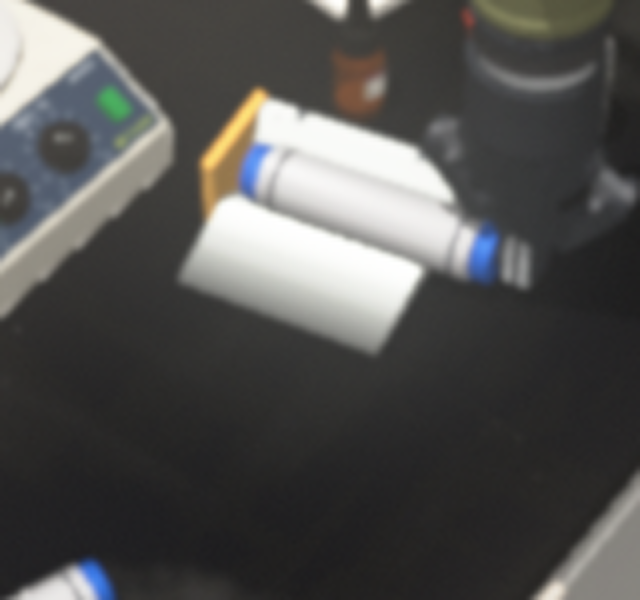

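```bash
python3 -m handwheel '[[[0.035,0.007,0],[0,0,0],0],[[0.035,0.007,0],[0,0,0],0],[[0,0,0],[0,0,0],0]]'
python3 -m handwheel '[[[0.033,0.006,0],[0,0,0],0],[[0,0,0],[0,0,0],0]]'
python3 -m handwheel '[[[0.033,0.006,0],[0,0,0],0],[[0,0,0],[0,0,0],0]]'
python3 - <<'E'
from h import *
from station import arm
import cv2
b=[574.4,-174.4,-1.385]
o=arm.get_obs();print(o['position'],w2b(b,o['position']),o['force'])
i=arm.get_image("scene")[:,:,::-1]; cv2.imwrite("pics/scene9c.png",cv2.resize(i[170:320,200:360],None,fx=4,fy=4,interpolation=cv2.INTER_CUBIC))
E
```

```text
clock: 10.62
position: [449.5, -191.3, 33.1]
tcp_rot: [-3.141, -0.0, 1.753]
force: [-1.5, 0.2, 0.9]
grip_width: -0.1
clock: 10.88
position: [451.9, -190.9, 33.1]
tcp_rot: [-3.142, -0.0, 1.754]
force: [-1.3, 0.1, -0.3]
grip_width: -0.1
clock: 11.12
position: [454.1, -190.6, 33.2]
tcp_rot: [3.141, -0.0, 1.754]
force: [-2.2, 0.3, -0.3]
grip_width: -0.2
[ 454.06913032 -190.58532357   33.21297909] [[  -6.32186155 -121.24981222   33.21297909]] [-2.15285751  0.28211065 -0.2940934 ]
```

View pics/scene9c.png

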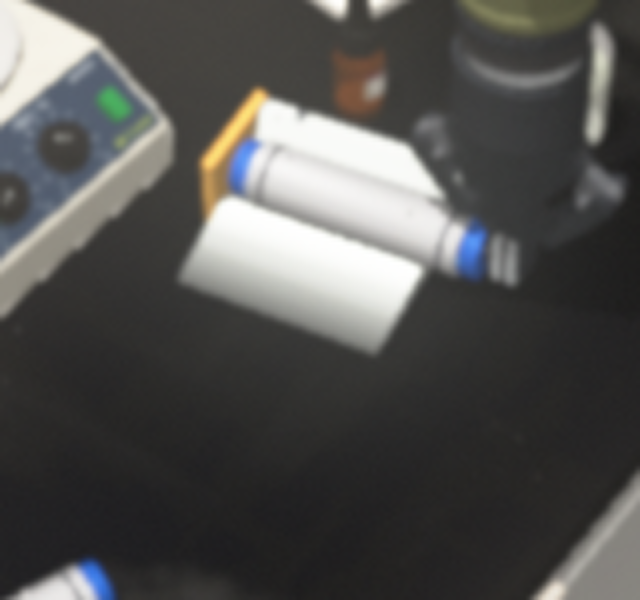

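```bash
python3 -m handwheel '[[[0.033,0.006,0],[0,0,0],0],[[0,0,0],[0,0,0],0]]'
python3 -m handwheel '[[[0.025,0.005,0],[0,0,0],0],[[0,0,0],[0,0,0],0]]'
```

```text
clock: 11.42
position: [456.1, -190.3, 33.3]
tcp_rot: [3.141, 0.0, 1.754]
force: [-1.1, 0.0, 0.2]
grip_width: -0.0
clock: 11.68
position: [457.5, -190.0, 33.3]
tcp_rot: [3.141, 0.0, 1.754]
force: [-1.3, 0.1, -0.9]
grip_width: 0.4
```

```bash
python3 -m handwheel '[[[0.025,0.005,0],[0,0,0],0],[[0,0,0],[0,0,0],0]]'
python3 -m handwheel '[[[0.025,0.005,0],[0,0,0],0],[[0,0,0],[0,0,0],0]]'
python3 - <<'E'
from h import *
from station import arm
import cv2
b=[574.4,-174.4,-1.385]
o=arm.get_obs();print(o['position'],w2b(b,o['position']),o['force'])
i=arm.get_image("scene")[:,:,::-1]; cv2.imwrite("pics/scene10c.png",cv2.resize(i[190:260,240:340],None,fx=8,fy=8,interpolation=cv2.INTER_CUBIC))
E
```

```text
clock: 11.92
position: [458.6, -189.8, 33.2]
tcp_rot: [-3.141, 0.0, 1.753]
force: [-2.6, -1.2, 1.0]
grip_width: 0.1
clock: 12.18
position: [458.6, -189.6, 33.0]
tcp_rot: [-3.138, 0.0, 1.753]
force: [-4.8, -2.1, 2.1]
grip_width: -0.1
[ 458.55644729 -189.60677226   32.99995613] [[  -6.45463293 -116.65895739   32.99995613]] [-4.79088805 -2.10244653  2.10230868]
```

View pics/scene10c.png

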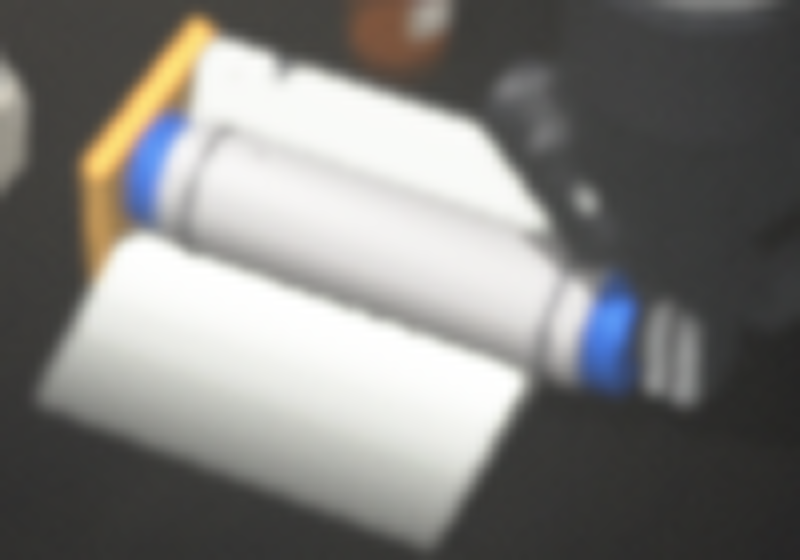

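```bash
python3 -m handwheel '[[[0.025,0.005,0],[0,0,0],0],[[0,0,0],[0,0,0],0],[[0,0,0],[0,0,0],0]]'
python3 -m handwheel '[[[0.03,0.005,0],[0,0,0],0],[[0,0,0],[0,0,0],0],[[0,0,0],[0,0,0],0]]'
```

```text
clock: 12.6
position: [458.6, -189.4, 32.7]
tcp_rot: [-3.135, 0.0, 1.752]
force: [-8.7, -4.1, 4.1]
grip_width: 0.1
clock: 12.98
position: [458.6, -189.2, 32.4]
tcp_rot: [-3.132, 0.0, 1.752]
force: [-11.7, -3.8, 4.8]
grip_width: -0.1
```

```bash
python3 -m handwheel '[[[-0.15,-0.028,0],[0,0,0],0],[[-0.3,-0.056,0],[0,0,0],0],[[-0.4,-0.07,0.2],[0,0,0],0],[[0,0,0.8],[0,0,0],0],[[-0.3,-0.7,0.6],[0,0,0],0]]'
python3 -m handwheel '[[[-0.3,-0.9,0],[0,0,0],0],[[-0.3,-0.9,0],[0,0,0],0],[[0,0,0],[0,0,0],0],[[0,0,0],[0,0,0],0]]'
python3 - <<'E'
from station import arm
import cv2
cv2.imwrite("pics/top11.png",cv2.resize(arm.get_image("top")[150:250,240:380,::-1],None,fx=5.5,fy=5.5,interpolation=cv2.INTER_CUBIC))
i=arm.get_image("scene")[:,:,::-1];cv2.imwrite("pics/scene11.png",i); cv2.imwrite("pics/scene11c.png",cv2.resize(i[190:260,240:340],None,fx=8,fy=8,interpolation=cv2.INTER_CUBIC))
E
```

```text
clock: 13.6
position: [395.0, -239.2, 130.9]
tcp_rot: [3.139, 0.0, 1.758]
force: [0.9, -1.3, -0.3]
grip_width: 0.0
clock: 14.1
position: [358.0, -347.5, 129.1]
tcp_rot: [3.141, -0.001, 1.753]
force: [0.2, -1.5, -0.4]
grip_width: -0.1
```

View pics/top11.png

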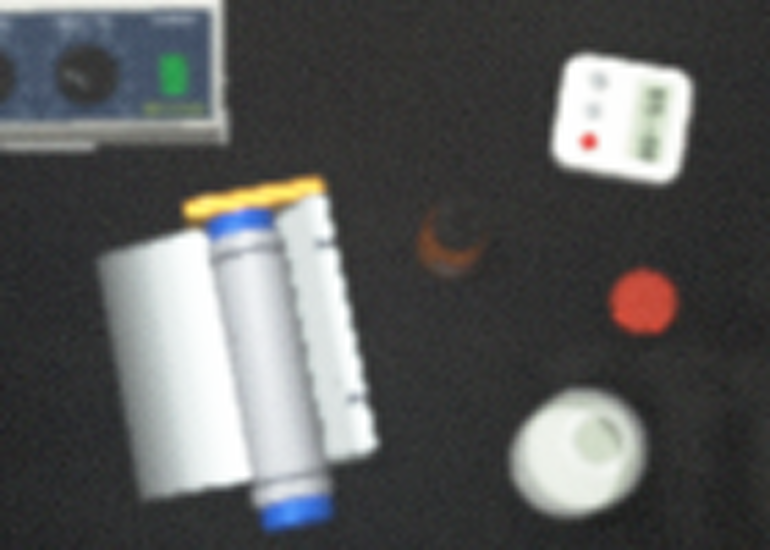

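View pics/scene11c.png

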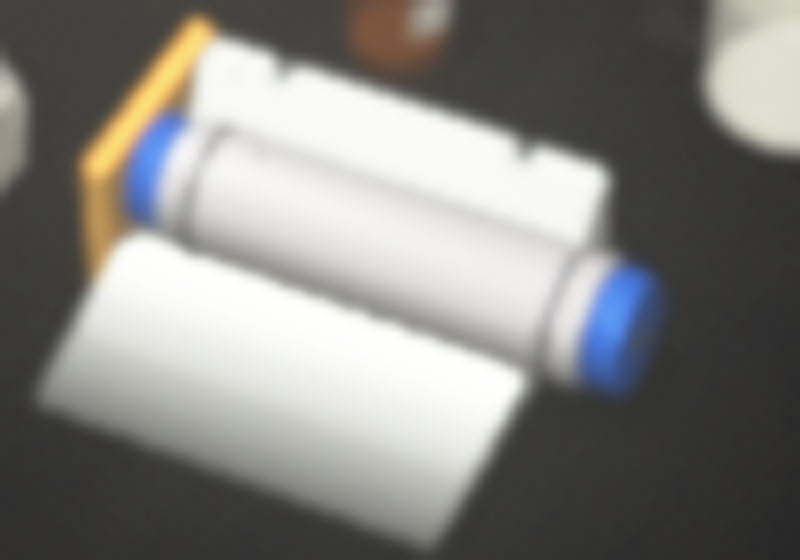

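View pics/scene11.png

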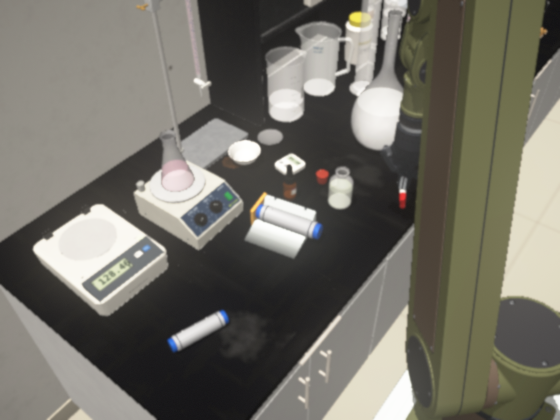

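Run:
```python
from h import *
from station import arm
b=[574.4,-174.4,-1.385]
T=arm.camera_model("top")
P=w2b(b,[onz(T,u/5.5+240,v/5.5+150,29.3) for u,v in[(240,212),(297,516)]]);print(P,P.mean(0),np.arctan2(P[1,0]-P[0,0],P[0,1]-P[1,1]))
print(arm.get_obs()['force'])
arm.close_job()
```

```text
[[ -6.48705075  58.51372008  29.3       ]
 [ -6.69702078 -99.67797689  29.3       ]] [ -6.59203576 -20.5821284   29.3       ] -0.0013273130917612426
[-0.12532279  0.62318202  0.20371371]
the job is handed in; nothing more can be done
```

The column is in the groove against the brass stop, and I handed the job in at about 14 s of the 64 s allowed. No verdict came back.

I rolled the column with the open fingertips across the bench, up the ramp and into the groove. That was about 56 mm of rolling on the bench before one check, and about 100 mm before the ramp. I then pushed its near end with shut fingers until it would move no further, with the push force rising from 2 N to about 12 N. After that I backed the hand off and moved it clear.

**Last checks**
- **Seating:** the final pictures show the column in the groove, its far end at the brass stop.
- **Across the groove:** the measured middle is at x = -6.6 mm, against -7.3 mm for the seat.
- **Parallel:** within about 0.001 rad.
- **Robot:** clear of everything, with only noise-level force readings.
- **Other things:** the bottles, bung, timer and pen look undisturbed, though I judged this by eye and part of the pen was hidden behind the arm.

**What disagreed or was not measured:**
- **Along the groove:** the last picture measurement puts the middle at y = -20.6 mm, against -25 mm for the seat. That would have the column about 3.5 mm through the stop plate, which is impossible. I put it down to pixel reading and calibration error, because the force rise and the picture both show contact with the stop.
- **Height and roll:** the column's height in the groove was not measured separately, and the half turn on the bench is worked out from the distance it travelled, not seen directly.

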